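Set the battery charger's cell selector and start it

TASK

One battery pack lies in the charger's bay. With a fingertip, push the lever of the charger's rotary selector round, click by click, until it rests at that pack's number of cells (counting the marks clockwise from the round spot, which is zero); only then press the start button fully down and let it come up again. Leave the packs and everything else on the bench where they are, and finish clear of everything.

Things in the scene. Friction and masses are not known exactly. Their poses are not given: they have to be found in the camera images.
- charger: Bench battery charger, a flat fixed box 150 (x) x 250 (y) x 55 (z) mm. Origin: centre of its underside, on the table; x from its front edge (robot side) to its back edge, y to its left, z up; turned by up to 0.35 rad. On its grey top: the lever selector on the left half, the start button on the right half near the front, a flush dark display behind the button. The bay joins its right (-y) side.
- selector_axis (a point): Point on the selector's axis at the level of the top panel (55 mm above the table), with the charger's axes. The selector is a black flange (radius 21 mm, up to 6 mm above the panel) with a hub (radius 13 mm, up to 28 mm) and one lever. Beside the flange the panel is flat; the marks at radius 50 to 62 mm are only printed.
- lever (a point): Point on the lever's centre line, 33 mm from the selector's axis and 18 mm above the panel; its x axis points outwards along the lever, z up. The lever is an upright bar 12 mm thick that reaches out from the axis to a radius of 44 mm on one side only, between 7 and 28 mm above the panel, with a white line along its top.
- selector (a joint): Selector angle, rad: 0 = lever at the round spot, growing clockwise from above. Detents 0 to 7, 0.5236 apart (a white bar at each of 1 to 7), end stops just outside. At q the lever points along 1.8326 - q in the charger's frame (from +x towards +y). A sprung ball holds it: about 2 N at 32 mm takes it over the crest half-way, then it snaps into the next by itself. It starts at 0, 1 or 2.
- bay (a point): Centre of the battery bay, at table level, with the charger's axes: inside about 92 (x) x 64 (y) mm, two side walls 14 mm high, a back wall 22 mm high, open to the front. The pack in it lies within 10 mm of this point; the other two packs lie more than 150 mm away from it.
- pack3: Three-cell battery pack, loose: 76 (x) x 27 (y) x 36 (z) mm, 0.18 kg, a row of three dark grey flat cells standing on edge side by side, each 9 mm, with light seams between them. Origin: centre of its underside.
- pack4: Four-cell battery pack, as the three-cell one but 36 mm wide (four cells), 0.24 kg. Origin: centre of its underside.
- pack6: Six-cell battery pack, as the three-cell one but 54 mm wide (six cells), 0.36 kg. Origin: centre of its underside.
- start_top (a point): Centre of the top of the start button's cap, 76 mm above the table when up. Grey round cap of radius 12 mm in a dark round housing of radius 20 mm that stands 12 mm above the panel. It is pressed straight down.
- start (a joint): Travel of the start button, m: 0 = up, 0.005 = fully down. A spring brings it back up; fully down takes about 4 N.
- tape: Bystander: roll of tape lying flat, 68 mm across, 20 mm high. Origin: centre of its underside.
- mug: Bystander: white mug, 76 mm across, 88 mm high. Origin: centre of its underside.
- reel: Bystander: grey wire reel standing on its flange, 60 mm across, 34 mm high. Origin: centre of its underside.
- screwdriver: Bystander: screwdriver lying flat, 170 mm long. Its x axis runs from handle to tip.
- wrench: Bystander: small steel wrench lying flat, 130 mm long, along its x axis.
- flux: Bystander: small upright bottle, 38 mm across, 85 mm high. Origin: centre of its underside.
Mind the look-alikes: they are no part of the job. What is shaped like the pack3 but pink is not meant.

How it is judged:
By the outcome, as a careful person would: the job done as asked, in the order asked, and still so for the second after the job is handed in, with the robot touching nothing.
It also fails if it takes over 51 s, if anything falls off the work surface, if the arm or the gripper's body presses on something with over 40 N, if the wrist force passes 120 N, or if a joint passes its speed limit or range.

ROBOT

A 7-joint arm with a two-finger parallel gripper is mounted at the origin on the work surface. World frame = base frame: x ahead of the robot, y to its left, z up, the work surface at z = 0. Lengths are in m, angles in rad, forces in N, time in s.
With the tool pointing down it reaches from about 0.425 to 0.825 m from the base axis. Payload 3.6 kg.
Tool frame: the origin (TCP) lies where the fingers leave the gripper's body, on its centre line; the fingertips stand 73 mm ahead of it and the grasp point (between the pads) lies 54 mm ahead of it; x points along the fingers, y is the direction in which the jaws open and shut, and the axes are right-handed (so a half turn about x gives the same grasp; the last joint's range is limited). The gripper opens to 85 mm and grips with 20 to 120 N. Pads are 22 mm wide; open, the fingers measure 114 mm over their backs; the gripper's body (76 mm by 85 mm) begins 54 mm behind the grasp point. The pads swing forward as they close: fully open they stand 13 mm farther back than shut.
Start: joints at [1.216, 0.615, -0.013, 1.423, 0.008, 1.103, -0.04], TCP at [0.209, -0.615, 0.304] pointing down, gripper open.
Joint ranges: [-3.12, 3.12], [-0.3, 2.06], [-1.34, 1.32], [0.26, 2.42], [-1.36, 4.5], [0.01, 1.98], [-2.84, 2.84]. Speed limits (rad/s): [2.79, 2.79, 3.14, 3.14, 3.14, 3.14, 3.14].

INTERFACE

Orientations are given as a unit quaternion [x, y, z, w].
In Python, from station import arm, snapshot, camera_info, ticket gives the robot as it stands. Calls block until the motion is done:
- arm.movep(position, orientation): joint-space move of the TCP to a pose.
- arm.line_to(position, velocity=0.15, ori=None): straight line of the TCP; ori=None keeps the orientation; velocity is the mean speed in m/s.
- arm.move_j(angles): joint-space move.
- arm.move_gripper(opening, effort=None): opening from 0.0 (shut) to 1.0 (fully open); effort is the grip in N (None keeps the last); returns when the fingers have stopped.
- arm.pause(seconds).
- arm.ik(position, orientation): joint angles nearest the present ones, or None.
- snapshot(name): name is "scene" or "top" or "wrist"; returns the picture (384x512x3 uint8, blue, green, red); there is no depth.
- camera_info(name): a dict with "fx", "fy", "cx", "cy" (pixels), "R" (3x3) and "t" (3): a world point X has camera coordinates R X + t; the wrist camera has in their place "T_tool_cam" (4x4, takes a point from camera to tool coordinates, whose origin is the TCP and whose axes are the tool frame's). Camera axes: x right, y down, z forward; pixel columns grow to the right and rows downward; lengths in m; the calibration is good to about 2 mm. A picture is of the moment at which its call begins: read the wrist's pose just before it. camera_info takes no time and is no camera call.
A pose or a line that the arm cannot do raises arm.MotionError and nothing moves.
- ticket.finish_job(): hands the job in, once; it reports no verdict.
Readings, each from a call of its own:
- arm.read_time(): time.
- arm.read_joint_positions(): joint angles.
- arm.read_dq(): joint speeds.
- arm.read_effort(): joint torques, N m.
- arm.read_tool_pos(): TCP position.
- arm.read_eef_rot(): TCP orientation.
- arm.read_ft_force(): force on the tool from outside, world axes, zero at the start.
- arm.read_wrist_torque(): the same for the moment, N m.
- arm.read_opening(): opening from 0.0 (shut) to 1.0 (fully open).
Only numpy, scipy, OpenCV 4.12 (cv2) and the standard library are available. Lean on these libraries where they do the work, as an engineer would, in place of code of your own. Each camera call takes 0.05 s, during which the arm holds its last target.

## Working session

There is one attempt and no reset: what is moved stays moved. The work goes in short steps, each a Python script; the robot and the scene stay as the last script left them, time stands still between calls to the robot, and variables do not carry over. Pictures are saved under pics/ and viewed, and the job is handed in when it is done.

```bash
mkdir -p pics; ls; python3 - <<'E'
from station import arm,snapshot,camera_info
import cv2,numpy as np
for n in("scene","top"):
    im=snapshot(n);cv2.imwrite(f"pics/{n}0.png",im)
    c=camera_info(n);print(n,{k:np.round(v,4).tolist() for k,v in c.items()})
    cv2.imwrite(f"pics/{n}0b.png",cv2.resize(im,(800,600),interpolation=cv2.INTER_CUBIC))
print(arm.read_tool_pos(),arm.read_eef_rot(),arm.read_time(),camera_info("wrist"))
E
```

```text
pics
scene {'fx': 372.1872, 'fy': 372.1872, 'cx': 254.385, 'cy': 191.8092, 'R': [[-0.1995, 0.9798, 0.0129], [0.7952, 0.1696, -0.5821], [-0.5726, -0.1058, -0.813]], 't': [0.0121, -0.4268, 1.1573]}
top {'fx': 485.6081, 'fy': 485.6081, 'cx': 250.1599, 'cy': 197.1196, 'R': [[-0.0439, -0.999, -0.0064], [-0.9713, 0.0442, -0.2338], [0.2339, -0.004, -0.9723]], 't': [0.1022, 0.586, 1.0796]}
[ 0.20914077 -0.61486673  0.30286212] [-0.69748684 -0.11622768  0.69776151 -0.1145954 ] 0.1 {'fx': 335.14298693416936, 'fy': 335.14298693416936, 'cx': 258.2529524268221, 'cy': 191.08918273756026, 'T_tool_cam': array([[-4.17341518e-04, -2.99810771e-01,  9.53998599e-01,
        -7.02090293e-02],
       [ 9.99999870e-01, -4.05115488e-04,  3.10150851e-04,
         1.09415377e-03],
       [ 2.93493042e-04,  9.53998605e-01,  2.99810901e-01,
        -7.60255977e-02],
       [ 0.00000000e+00,  0.00000000e+00,  0.00000000e+00,
         1.00000000e+00]])}
```

View pics/scene0b.png

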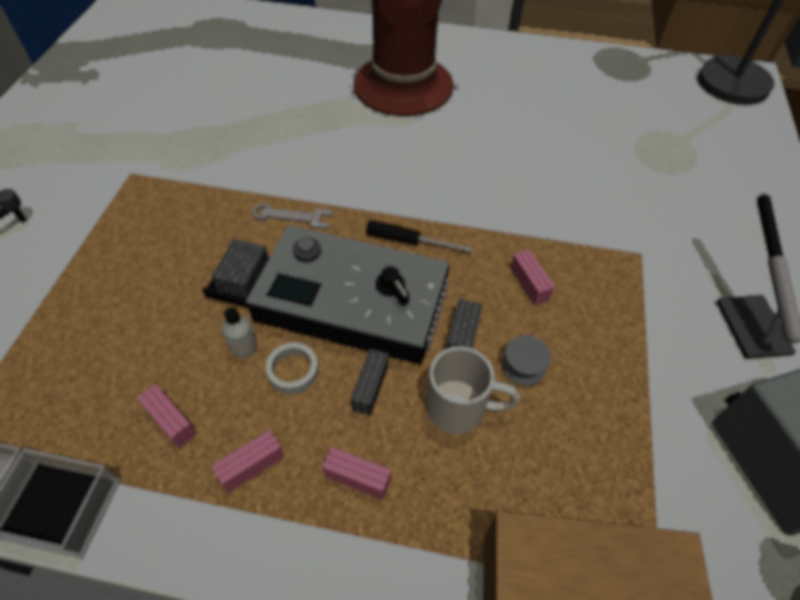

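View pics/top0b.png

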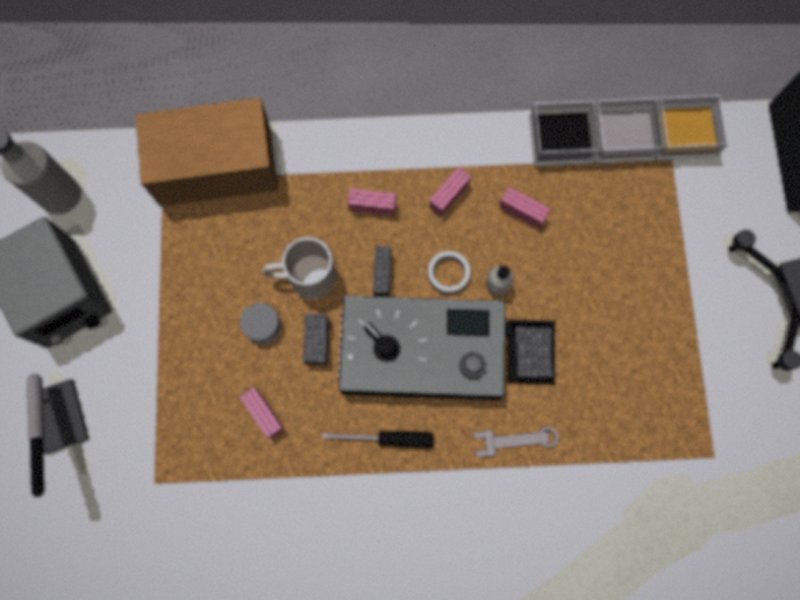

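```bash
python3 - <<'E'
import cv2
im=cv2.imread("pics/top0.png")
cv2.imwrite("pics/c1.png",cv2.resize(im[180:265,210:365],(775,425),interpolation=cv2.INTER_CUBIC))
im=cv2.imread("pics/scene0.png")
cv2.imwrite("pics/c2.png",cv2.resize(im[135:270,125:325],(800,540),interpolation=cv2.INTER_CUBIC))
E
```

```text
(no output)
```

View pics/c1.png

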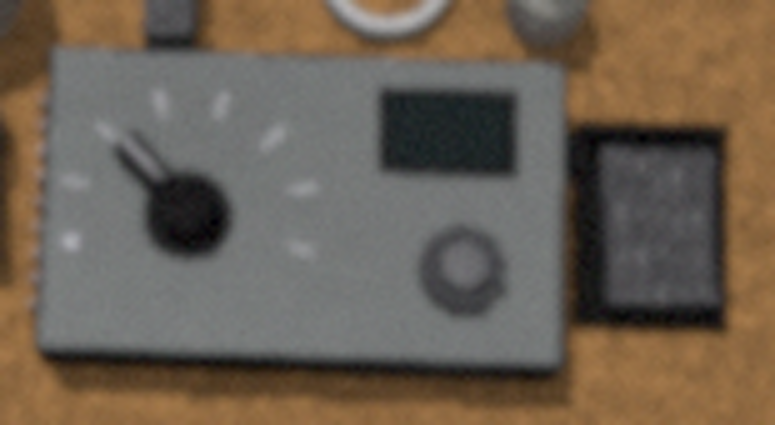

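View pics/c2.png

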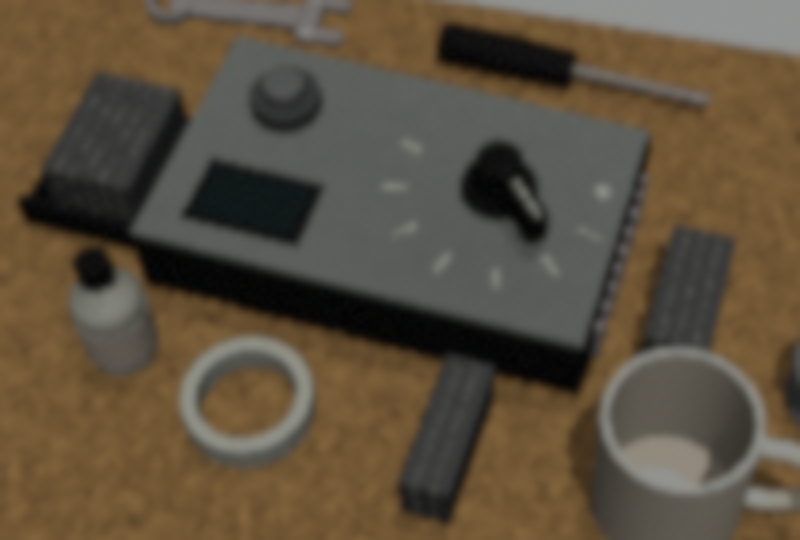

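```bash
cat >h.py <<'E'
import numpy as np,cv2
from station import arm,snapshot,camera_info
from scipy.spatial.transform import Rotation as Ro
def ray(c,uv,z,R=None,t=None):
    R=c["R"] if R is None else R; t=c["t"] if t is None else t
    R=np.asarray(R);t=np.asarray(t)
    d=R.T@np.array([(uv[0]-c["cx"])/c["fx"],(uv[1]-c["cy"])/c["fy"],1]);o=-R.T@t
    return o+d*(z-o[2])/d[2]
def wristRt(p,q):
    c=camera_info("wrist");T=np.asarray(c["T_tool_cam"]);Rw=Ro.from_quat(q).as_matrix()
    Rc=Rw@T[:3,:3];o=Rw@T[:3,3]+p
    return c,Rc.T,-Rc.T@o
E
python3 - <<'E'
from h import *
c=camera_info("top")
P={}
for n,u,v,z in [("TL",52,48,.055),("TR",566,63,.055),("BR",562,368,.055),("BL",40,350,.055),("spot",70,241,.055),("m1",76,181,.055),("m3",160,103,.055),("m4",221,105,.055),("m5",272,137,.055),("m6",303,188,.055),("m7",300,248,.055),("hub",188,212,.083),("btn",463,262,.076),("pack",662,225,.036)]:
    P[n]=ray(c,((u+.5)/5+210-.5,(v+.5)/5+180-.5),z); print(n,P[n].round(4))
print([np.linalg.norm(P[a]-P[b]).round(4) for a,b in(("TL","TR"),("BL","BR"),("TL","BL"),("TR","BR"))])
for m in ["spot","m1","m3","m4","m5","m6","m7"]: print(m,np.linalg.norm(P[m][:2]-P["hub"][:2]).round(4),np.arctan2(*(P[m]-P["hub"])[[1,0]]).round(3))
print(Ro.from_quat(arm.read_eef_rot()).as_matrix().round(3))
E
```

```text
TL [0.6165 0.1475 0.055 ]
TR [ 0.5978 -0.099   0.055 ]
BR [ 0.4516 -0.0856  0.055 ]
BL [0.4709 0.1574 0.055 ]
spot [0.5219 0.1418 0.055 ]
m1 [0.5507 0.1381 0.055 ]
m3 [0.5869 0.0966 0.055 ]
m4 [0.5846 0.0675 0.055 ]
m5 [0.5678 0.0439 0.055 ]
m6 [0.5424 0.0304 0.055 ]
m7 [0.5137 0.0334 0.055 ]
hub [0.5281 0.0854 0.083 ]
btn [ 0.5002 -0.0407  0.076 ]
pack [ 0.5202 -0.1417  0.036 ]
[np.float64(0.2472), np.float64(0.2438), np.float64(0.1459), np.float64(0.1468)]
spot 0.0568 1.679
m1 0.0573 1.165
m3 0.0599 0.189
m4 0.0593 -0.306
m5 0.0575 -0.806
m6 0.0568 -1.315
m7 0.0539 -1.841
[[-0.001  0.322 -0.947]
 [ 0.002 -0.947 -0.322]
 [-1.    -0.002  0.   ]]
```

```bash
cat >>h.py <<'E'
def quat(a):
    z=np.array([np.cos(a),np.sin(a),0]);x=np.array([0,0,-1.]);y=np.cross(z,x)
    return Ro.from_matrix(np.stack([x,y,z],1)).as_quat()
E
python3 - <<'E'
from h import *
arm.move_gripper(0.0,20)
for p,a in (((.45,.0,.27),0.),((.46,.0,.25),0.),((.62,.0,.27),-np.pi)):
    s=arm.ik(p,quat(a));print(p,a,s)
    if s is not None: break
arm.movep(p,quat(a))
p=arm.read_tool_pos();q=arm.read_eef_rot()
im=snapshot("wrist");cv2.imwrite("pics/w1.png",im);np.savez("w1",p=p,q=q)
cv2.imwrite("pics/w1b.png",cv2.resize(im,(800,600),interpolation=cv2.INTER_CUBIC))
print(p,q,arm.read_time(),arm.read_opening(),arm.read_ft_force())
E
```

```text
(0.45, 0.0, 0.27) 0.0 [ 0.55621123  0.47153559 -0.85951175  2.0033714   0.46581782  0.87279368
  1.01250019]
[ 0.45030081 -0.00105919  0.26985386] [ 7.04893020e-04  7.07146798e-01 -1.02117218e-03  7.07065674e-01] 3.275 -0.0033837785388686407 [ 0.84250751 -0.76750011  0.43579914]
```

View pics/w1b.png

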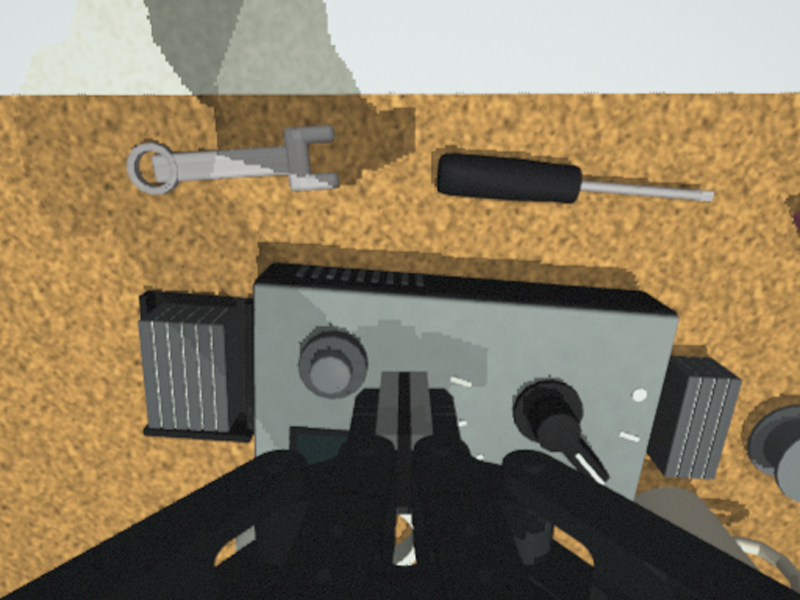

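```bash
python3 - <<'E'
import cv2
im=cv2.imread("pics/w1.png")
cv2.imwrite("pics/w1c.png",cv2.resize(im[165:315,80:280],(800,600),interpolation=cv2.INTER_CUBIC))
cv2.imwrite("pics/w1d.png",cv2.resize(im[165:315,270:470],(800,600),interpolation=cv2.INTER_CUBIC))
E
```

```text
(no output)
```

View pics/w1c.png

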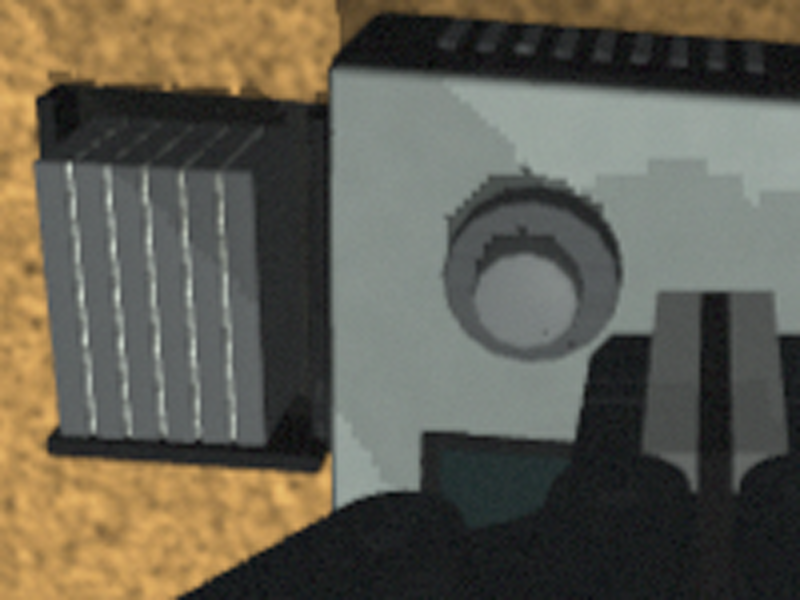

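View pics/w1d.png

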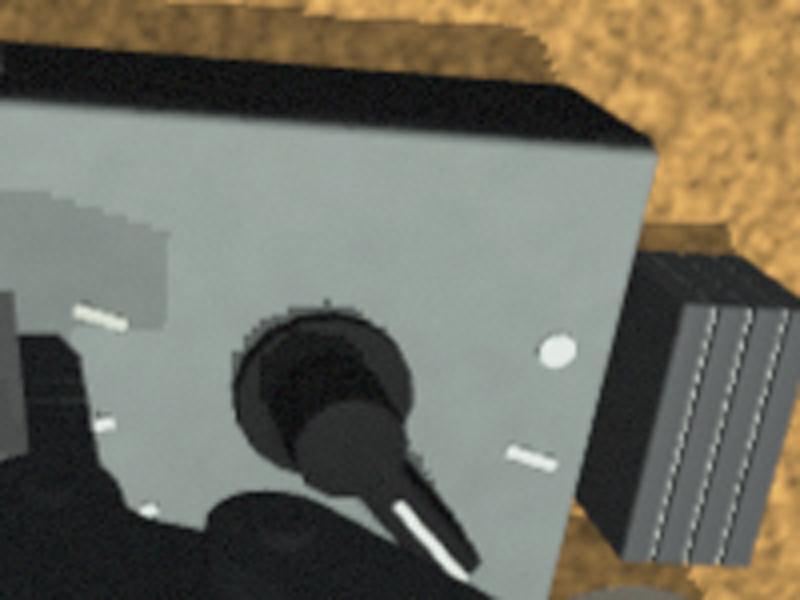

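The bay pack shows 5 seams and so 6 cells (w1c, columns 68–222). The packs that could be mistaken for it are the 4-cell beside the charger's left edge, the narrow 3-cell behind it, and the pink ones, and none of those is in the bay. The lever sits at mark 2, so the target is 6.

```bash
python3 - <<'E'
from h import *
d=np.load("w1.npz");c,R,t=wristRt(d["p"],d["q"])
P={}
for n,ox,u,v,z in [("FL",270,657,150,.055),("FR",80,333,66,.055),("spot",270,557,352,.055),("m1",270,531,459,.055),("m7",270,100,317,.055),("hub",270,352,445,.083),("flange",270,322,388,.061),("cap",80,526,300,.076),("lev1",270,398,506,.083),("lev2",270,463,577,.083)]:
    P[n]=ray(c,((u+.5)/4+ox-.5,(v+.5)/4+165-.5),z,R,t); print(n,P[n].round(4))
print(np.linalg.norm(P["FL"]-P["FR"]))
v=(P["FL"]-P["FR"]);print("yaw",np.arctan2(-v[0],v[1]))
from scipy.optimize import least_squares
def f(x):
    r=[]
    for n,k in(("spot",0),("m1",1),("m7",7)):
        a=1.8326-k*.5236+x[2]; r+=list(P[n][:2]-x[:2]-56*.001*np.array([np.cos(a),np.sin(a)]))
    return r
s=least_squares(f,[.53,.085,-.08]);print(s.x,np.round(s.fun,4))
x=s.x; e=P["lev2"]-P["lev1"];print("lev ang",np.arctan2(e[1],e[0])-x[2])
E
```

```text
FL [0.4737 0.1555 0.055 ]
FR [ 0.4535 -0.0868  0.055 ]
spot [0.5242 0.1396 0.055 ]
m1 [0.5531 0.1371 0.055 ]
m7 [0.5149 0.0314 0.055 ]
hub [0.5319 0.084  0.083 ]
flange [0.5303 0.083  0.061 ]
cap [ 0.5003 -0.0434  0.076 ]
lev1 [0.5473 0.0955 0.083 ]
lev2 [0.5658 0.1119 0.083 ]
0.24308632493455185
yaw -0.08322904285385477
[ 0.53399649  0.08431633 -0.08564778] [ 0.      0.0002  0.      0.0001 -0.0001 -0.0003]
lev ang 0.8108167973327723
```

```bash
cat >>h.py <<'E'
AX=np.array([.532,.084]);YAW=-.084;BT=np.array([.5003,-.0425]);DT=.5236
def fing(k,d=17e-3,r=.034,z=.141):
    "finger pose with face at detent position k"
    a=1.8326-k*DT+YAW
    u=np.array([np.cos(a),np.sin(a)]);t=np.array([-u[1],u[0]])
    p=AX+r*u+d*t
    return [p[0],p[1],z],quat(a-np.pi/2)
def snap(n,cam="wrist",crop=None):
    im=snapshot(cam)
    if crop: im=im[crop[1]:crop[3],crop[0]:crop[2]]
    s=min(800/im.shape[1],600/im.shape[0])
    cv2.imwrite(f"pics/{n}.png",cv2.resize(im,None,fx=s,fy=s,interpolation=cv2.INTER_CUBIC))
E
python3 - <<'E'
from h import *
p,q=fing(2,d=.032,z=.23);arm.movep(p,q)
print(arm.read_joint_positions().round(2),arm.read_time(),arm.read_ft_force().round(2))
p,q=fing(2,d=.032);arm.line_to(p,.1,ori=q)
print(arm.read_tool_pos(),p,arm.read_ft_force().round(2))
snap("d1");snap("d1s","scene",(180,140,300,240));print(arm.read_time())
E
```

```text
[ 0.06  0.6  -0.53  1.79  0.39  0.86  0.05] 4.1917 [-0.18 -1.08 -0.08]
[0.53772157 0.13059529 0.14159814] [np.float64(0.5373247334235), np.float64(0.13038585144166984), 0.141] [-0.16  0.05  0.46]
5.3333
```

View pics/d1.png

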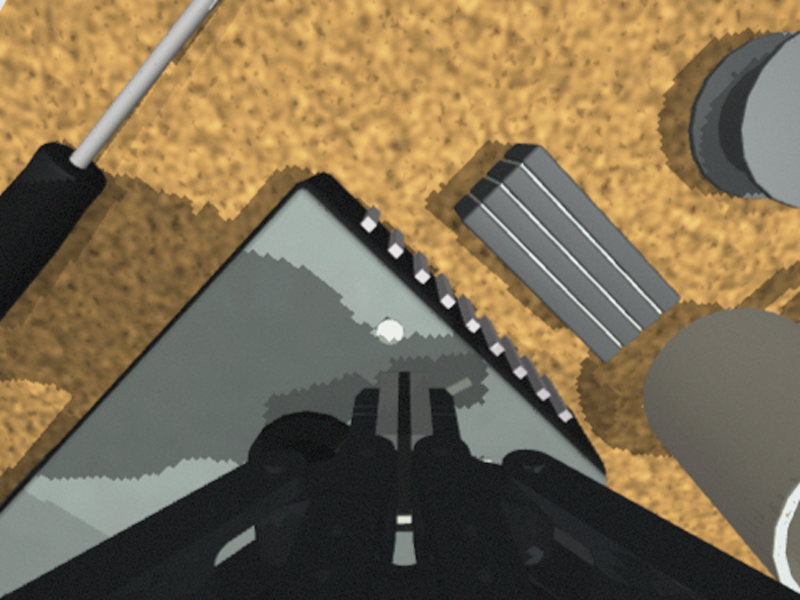

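View pics/d1s.png

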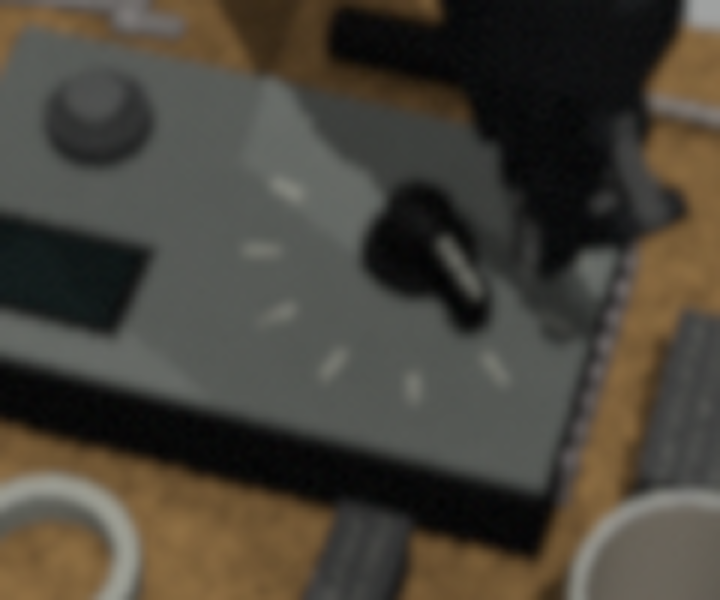

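The fingertip is beside the lever on the counter-clockwise side, clear of the lever and the flange. Next is the first click.

```bash
python3 - <<'E'
from h import *
for k in (1.9,2.2,2.4,2.6,2.8):
    p,q=fing(k);arm.line_to(p,.06,ori=q)
    print(k,(arm.read_tool_pos()-p).round(4),arm.read_ft_force().round(2),arm.read_time())
snap("d2s","scene",(180,140,300,240))
E
```

```text
1.9 [ 0.0001 -0.0001  0.0002] [-0.1  -0.11  0.14] 5.7083
2.2 [-0.0005  0.0005  0.    ] [-1.87  1.14  0.  ] 6.0167
2.4 [0.0001 0.0002 0.0001] [-0.21 -0.41  0.3 ] 6.275
2.6 [-0.     -0.0003 -0.    ] [ 0.3   0.2  -0.01] 6.5333
2.8 [-0.0001 -0.0002 -0.    ] [ 0.27 -0.36 -0.51] 6.7917
```

View pics/d2s.png

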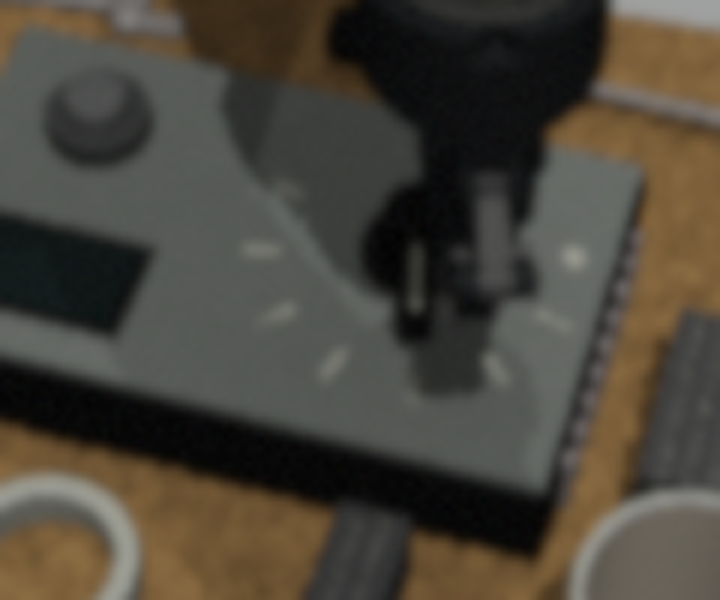

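The lever snapped to mark 3. The force dropped by k≈2.4, so the finger face sits slightly ahead of the model. I'll continue to 6 with the final stop at 5.6.

```bash
python3 - <<'E'
from h import *
for k in (3.2,3.4,3.6,4.2,4.4,4.6):
    p,q=fing(k);arm.line_to(p,.06,ori=q)
    print(k,(arm.read_tool_pos()-p).round(4),arm.read_ft_force().round(2),arm.read_time())
snap("d3s","scene",(180,140,300,240))
for k in (4.9,5.2,5.4,5.6):
    p,q=fing(k);arm.line_to(p,.06,ori=q)
    print(k,(arm.read_tool_pos()-p).round(4),arm.read_ft_force().round(2),arm.read_time())
arm.pause(.2)
p,q=fing(5.3);arm.line_to(p,.08,ori=q)
p[2]=.24;arm.line_to(p,.15)
snap("d4s","scene",(180,140,300,240));snap("d4t","top",(210,180,365,265))
print(arm.read_time(),arm.read_ft_force().round(2))
E
```

```text
3.2 [-0.0004  0.0005 -0.0001] [-1.08  0.64 -0.27] 7.2
3.4 [ 0.0001 -0.0002  0.    ] [-0.34 -0.95 -0.48] 7.4583
3.6 [ 0.     -0.0002  0.    ] [-0.13  0.35 -0.36] 7.7167
4.2 [-0.      0.0005  0.    ] [ 0.5   0.36 -0.39] 8.1833
4.4 [-0.0001 -0.0002 -0.    ] [-0.03  0.7  -0.82] 8.4417
4.6 [-0.0001 -0.0002 -0.    ] [-0.05 -0.14  0.24] 8.7
4.9 [0.0002 0.0006 0.0001] [ 0.76  1.08 -0.2 ] 9.0583
5.2 [0.     0.0001 0.    ] [ 0.27 -0.6  -0.96] 9.3667
5.4 [-0.0003 -0.0003 -0.0001] [-0.23 -1.09 -0.63] 9.625
5.6 [-0.0001 -0.0001 -0.0001] [ 0.95  0.33 -0.97] 9.8833
11.3 [ 0.21 -0.31  0.07]
```

View pics/d4s.png

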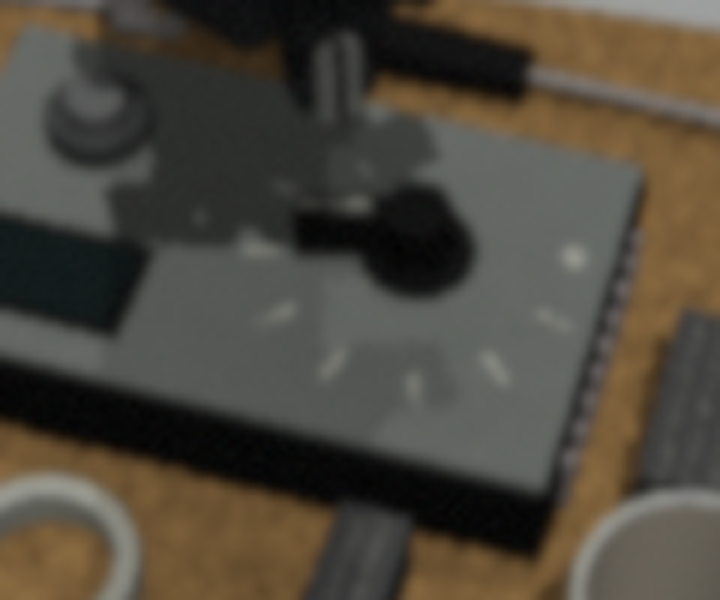

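View pics/d4t.png

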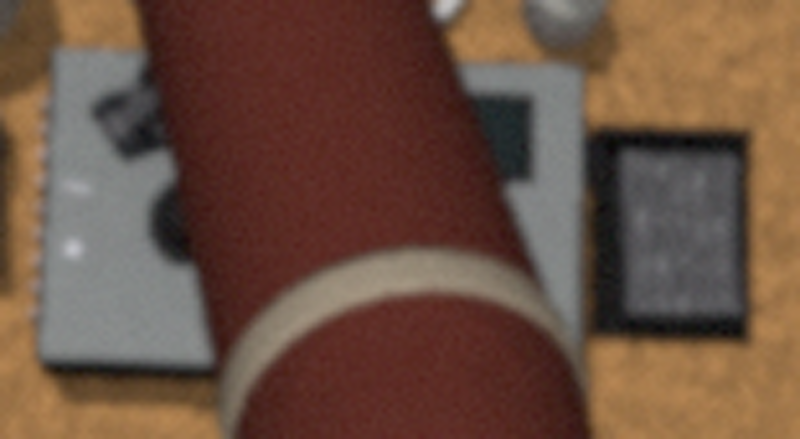

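The lever appears to be at 6 in the scene view. I'll confirm with a wrist view from above the button before pressing.

```bash
python3 - <<'E'
from h import *
a=-np.pi/2+YAW
arm.movep([BT[0],BT[1],.24],quat(a))
p=arm.read_tool_pos();q=arm.read_eef_rot();np.savez("w2",p=p,q=q)
snap("e1");print(arm.read_time(),p)
E
```

```text
12.2583 [ 0.50058614 -0.0420233   0.23973482]
```

View pics/e1.png

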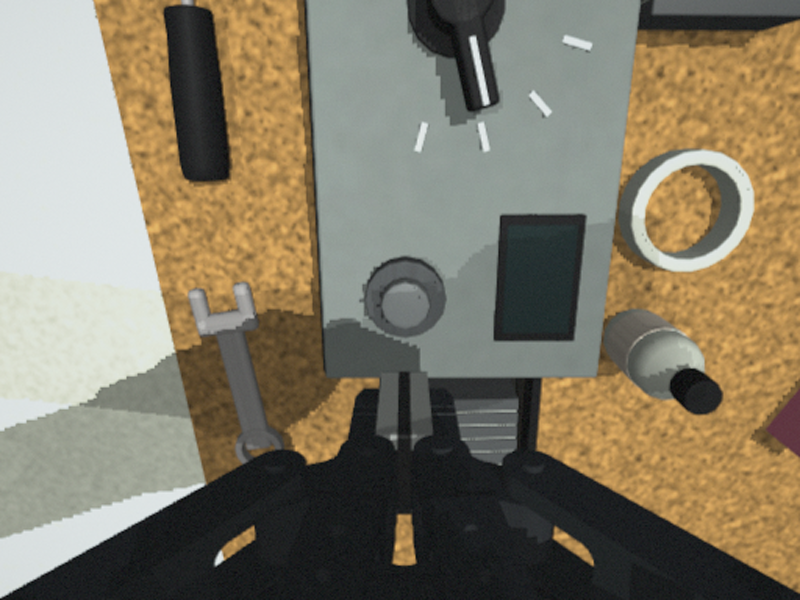

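The lever's white line runs straight at mark 6 (484,137), and the only mark beyond it is 7 (421,137). Now I'll recheck the cap position and press.

```bash
python3 - <<'E'
from h import *
d=np.load("w2.npz");c,R,t=wristRt(d["p"],d["q"])
b=ray(c,((406.5)/1.5625-.5,303.5/1.5625-.5),.076,R,t);print("cap",b.round(4))
b=(b[:2]+BT)/2
arm.line_to([b[0],b[1],.158],.1)
for z in np.arange(.151,.1425,-.001):
    arm.line_to([b[0],b[1],z],.02);arm.pause(.05)
    f=arm.read_ft_force();tp=arm.read_tool_pos();print(round(z,4),tp.round(4),f.round(2))
    if f[2]>12: break
arm.pause(.2);print(arm.read_ft_force().round(2));snap("f1s","scene",(140,130,260,220))
arm.line_to([b[0],b[1],.16],.05);arm.pause(.1)
print(arm.read_ft_force().round(2))
arm.line_to([b[0],b[1],.25],.15)
snap("f2");print(arm.read_time())
E
```

```text
cap [ 0.5015 -0.0423  0.076 ]
0.151 [ 0.5009 -0.0424  0.151 ] [-0.03 -0.5   0.19]
0.15 [ 0.5009 -0.0424  0.15  ] [ 0.31 -0.22 -0.76]
0.149 [ 0.5009 -0.0424  0.149 ] [-0.28 -0.36  0.28]
0.148 [ 0.501  -0.0424  0.1481] [-0.13  0.96  1.8 ]
0.147 [ 0.501  -0.0424  0.1471] [-0.68  0.06  1.59]
0.146 [ 0.501  -0.0424  0.1461] [-1.25 -0.78  1.79]
0.145 [ 0.501  -0.0424  0.145 ] [1.25 0.2  3.19]
0.144 [ 0.501  -0.0424  0.1441] [ 0.4  -0.29  4.45]
0.143 [ 0.501  -0.0424  0.1436] [-1.66 -0.09  8.19]
[-1.53 -0.21  7.71]
[-0.32 -0.52  0.7 ]
17.8167
```

View pics/f1s.png

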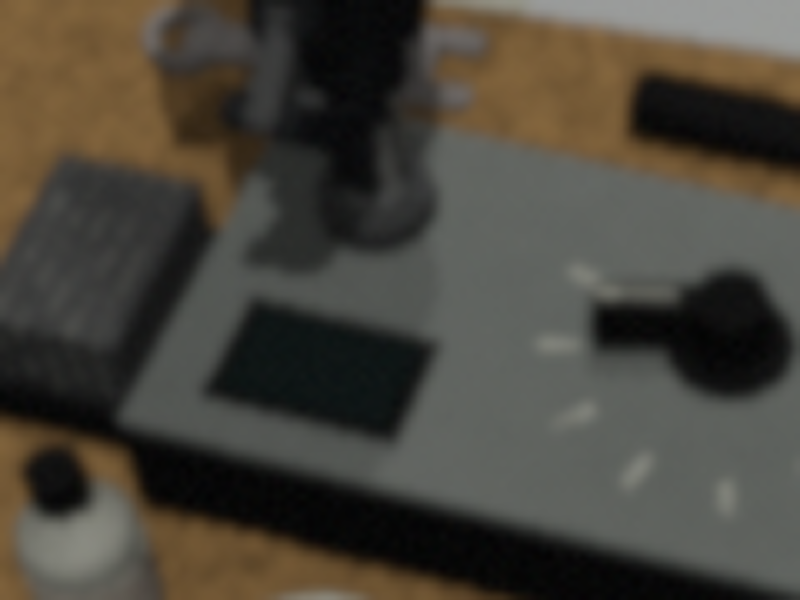

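View pics/f2.png

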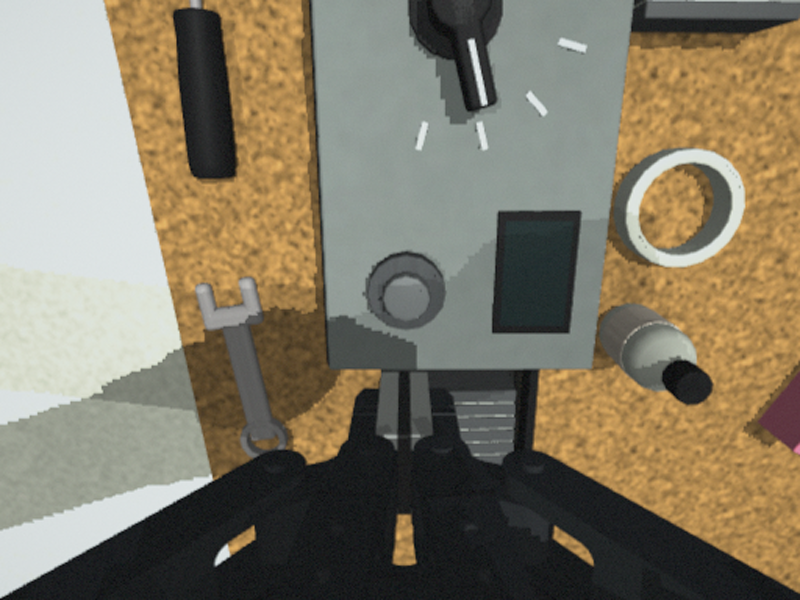

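The button bottomed: the arm stalled at 143.6 mm with force up from 4.4 to 8 N. The cap is up again and the lever is still at 6. I'll raise the arm further and hand in.

```bash
python3 - <<'E'
from h import *
from station import ticket
p=arm.read_tool_pos();arm.line_to([p[0],p[1],.32],.15);arm.pause(.3)
snap("g1","scene");print(arm.read_time(),arm.read_ft_force().round(2));print(ticket.finish_job())
E
```

```text
18.7833 [-0.58 -0.7  -0.72]
the job is handed in; nothing more can be done
None
```

View pics/g1.png

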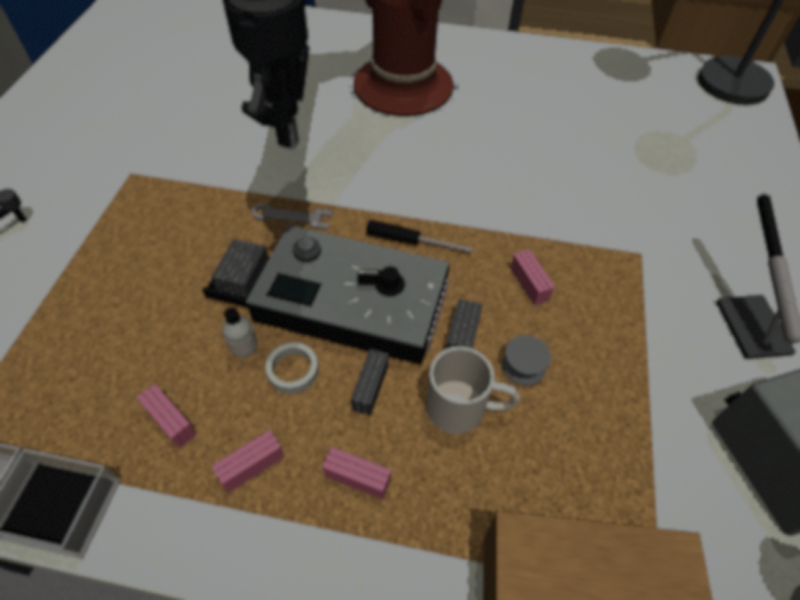

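The job is done and handed in at 18.8 s. The pack in the bay has six cells (five seams counted). I pushed the lever from mark 2 to mark 6, one click at a time, then pressed the start button fully down once and let it come up.

- **Lever:** wrist pictures before and after the press both show it resting at mark 6.
- **Button:** it met its stop after about 5 mm of travel, with the force reaching about 8 N. In the last wrist picture the cap is up again.
- **Everything else:** the final picture shows the packs and bystanders where they were and the arm clear of everything.
- **Small disagreements:** the charger's length measured about 243 mm from the corner pixels, against 250 mm given. The lever also snapped over slightly earlier than my contact model predicted. The marks and the selector's axis fitted well, and the pictures confirm the result.

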